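# Sort parts boxes by feel and pack the service case

## Robot

A 6-joint arm with a two-finger parallel gripper is mounted at the origin on the work surface. World frame = base frame: x ahead of the robot, y to its left, z up, the work surface at z = 0. Lengths are in m, angles in rad, forces in N, time in s.
With the tool pointing down it reaches from about 0.325 to 0.85 m from the base axis. Payload 4.4 kg.
Tool frame: the origin (TCP) lies on the mounting face of the last link; the fingertips stand 199 mm ahead of it and the grasp point (between the pads) lies 180 mm ahead of it; z points along the fingers, y is the line along which they close (so a half turn about z gives the same grasp; the last joint's range is limited). The gripper opens to 94 mm and grips with 3 to 60 N. Pads are 16 mm wide; open, the fingers measure 119 mm over their backs; the gripper's body (75 mm by 177 mm) begins 78 mm behind the grasp point.
Start: joints at [-0.15, 0.207, 1.542, -0, 1.393, -0.15], TCP at [0.575, -0, 0.405] pointing down, gripper open.
Joint ranges: [-2.73, 2.73], [-0.86, 2.22], [0.23, 2.46], [-1.11, 4.25], [0.08, 2.63], [-2.82, 2.82]. Speed limits (rad/s): [2.79, 2.79, 3.14, 3.14, 3.14, 3.14].

## Interface

Orientations are given as a unit quaternion [x, y, z, w].
In Python, from plant import get_obs, get_image, get_calibration, close_job gives the robot as it stands. The module is installed in compiled form; this text tells all that it offers.
- The arm moves only by the shell command python3 -m jog 'ROWS' [OPENING] [FORCE]. ROWS is JSON, a list of rows, each an object with "xyz": the shift along the world's x, y, z normalised to -1 to 1, where 1 is 50 cm, a list of three; "rot": the turn, a rotation vector about the world's x, y, z normalised to -1 to 1, where 1 is pi rad, a list of three. A call has exactly 5 rows; each row shifts and turns the commanded pose from where the row before left it; what a row does not reach is not made up. A row lasts 1/12 s, in which the tool goes at most 41.7 mm and 7.16 degrees, less where a joint would pass 70% of its speed; a pose out of reach is approached as far as the arm can. A call with a number of a shift or a turn outside -1 to 1 is refused whole. A call with a gripper value outside its range is refused whole. OPENING is the opening, from 0 (shut) to 1 (fully open), set as the call begins (- or left out, the last holds). The fingers move at their own pace and stop on an object; FORCE is the grip in N (left out, the last holds). Time passes only in rows, so rows that do not move let the fingers close, or fill a call up. It gives the time, the measured TCP pose, the force, the opening and the grip force at its end, in the units of the state.
- get_obs(): the state, without advancing time (a new reading comes with each control period).
- get_image(name): name is "scene" or "side" or "wrist"; returns the picture (400x640x3 uint8, blue, green, red); there is no depth.
- get_calibration(name): a dict with "fx", "fy", "cx", "cy" (pixels), "D" ([k1, k2, p1, p2, k3] as OpenCV has them; the pictures are not rectified), "rvec" (rotation vector, rad) and "tvec" (3), from world to camera coordinates, as OpenCV has them; the wrist camera has in their place "T_tool_cam" (4x4, takes a point from camera to tool coordinates, whose origin is the TCP and whose axes are the flange's). Camera axes: x right, y down, z forward; pixel columns grow to the right and rows downward; lengths in m; the calibration is good to about 2 mm. A picture is of the moment at which its call begins: read the wrist's pose just before it. get_calibration takes no time and is no camera call.
- close_job(): hands the job in; it is judged then, once.
The state is a dict: "time": time; "joints": joint angles; "joint_vel": joint speeds; "effort": joint torques, N m; "position": TCP position; "ee_rot": TCP orientation; "contact_force": force on the tool from outside, world axes, zero at the start; "moment": the same for the moment, N m; "opening": finger opening in m; "gripper_force": force on a finger pad.
Only numpy, scipy, OpenCV 4.12 (cv2) and the standard library are available. Lean on these libraries where they do the work, as an engineer would, in place of code of your own. Each camera call takes 0.05 s, during which the arm holds its last target. There are 200 camera calls.

## Task

First open the service case by squeezing the two side buttons of its latch together and letting the sprung lid swing up. Then work along the row of parts boxes from left to right, feeling each one's weight by raising its knob end a little while its far end stays on the bench: boxes heavier than half a kilo go in the case, lighter ones in the refill tray, all lying flat on its floor. Finally push the lid down until the latch holds it shut, and leave the other things on the bench where they are.

Things in the scene. Friction and masses are not known exactly. Their poses are not given: they have to be found in the camera images.
- case: grey plastic service case, fixed to the bench, 175 (x) x 260 (y) x 62 mm high without its lid, walls and floor 5 mm. Origin: centre of its underside; -x is its front (towards the robot), z up. It may stand on the left or the right.
- case_in (a point): centre of the case's inner floor (5 mm above the bench); the inside measures 165 (x) x 250 (y) mm, 57 mm deep.
- case_latch (a point): centre of the pinch latch: a black 36 x 36 mm housing at the middle of the case's front, with a spring button on its +y and -y sides. The point is midway between them, 40 mm above the bench, 24 mm in front of the case wall; axes as the case. Button pads: 14 mm wide (x), 18 high, 54 apart outside to outside. The closed lid's nose covers the housing, top at 71 mm.
- lid (a joint): case lid angle, rad: 0 closed (0.01 latched), stop at 1.66. Lid 175 x 260 x 8 mm, 0.3 kg, hinged on the case's far (+x) top edge and sprung open: with both buttons in it swings up by itself in about 2 s and stays, edge 240 and nose 275 mm above the bench. Close: push it over and down from behind (2 to 5 N), press its front down (up to 15 N) till the latch catches; let go sooner, it springs up.
- lid_hinge (a point): middle of the lid's hinge line, on the case's far top edge, 62 mm above the bench; axes x, y, z as the case when the lid is closed, turning with the lid.
- lid_edge (a point): middle of the lid's front edge on its outer (upper) face, 175 mm from the hinge and 10 mm out of the hinge plane; moves with the lid.
- button_left (a joint): travel of the latch button on the case's +y side, m: 0 out, 0.008 fully in; 2 N to start it, 6 N fully in. The latch is free when both are in by more than 4 mm at the same time.
- button_right (a joint): the same for the button on the case's -y side.
- tray: shallow aluminium refill tray, fixed, 190 (x) x 260 (y) mm, rim 18 mm high, sheet 3 mm. Origin: centre of its underside. Stands on the side of the bench where the case is not.
- tray_in (a point): centre of the tray's inner floor (3 mm above the bench); inside 184 x 254 mm; axes as the tray.
- box_left: left place (as the robot sees it: left is +y) of the row of parts boxes; may be absent (None). Closed blue plastic box, 110 (x) x 48 (y) x 50 mm high, all alike to look at; 0.16 to 0.9 kg by what is in it, evenly filled. Origin: centre of its underside; z up; the ball knob is on its -x end, which faces the robot.
- box_left_knob (a point): centre of the 18 mm steel ball knob of box_left, 24 mm beyond its -x end, 25 mm above its underside. Pinched lightly (6 N) across the box it pivots between the pads; tipping the box on its far lower edge takes 0.41 of its weight there, if the tool follows the tipping arc; a straight lift drags the heel and reads up to 1/4 more going up, less coming down; so does a hard pinch.
- box_left_heel (a point): middle of the lower edge at the far (+x) end of box_left, on which it tips.
- box_middle: middle place (as the robot sees it: left is +y) of the row of parts boxes; may be absent (None). Closed blue plastic box, 110 (x) x 48 (y) x 50 mm high, all alike to look at; 0.16 to 0.9 kg by what is in it, evenly filled. Origin: centre of its underside; z up; the ball knob is on its -x end, which faces the robot.
- box_middle_knob (a point): centre of the 18 mm steel ball knob of box_middle, 24 mm beyond its -x end, 25 mm above its underside. Pinched lightly (6 N) across the box it pivots between the pads; tipping the box on its far lower edge takes 0.41 of its weight there, if the tool follows the tipping arc; a straight lift drags the heel and reads up to 1/4 more going up, less coming down; so does a hard pinch.
- box_middle_heel (a point): middle of the lower edge at the far (+x) end of box_middle, on which it tips.
- box_right: right place (as the robot sees it: left is +y) of the row of parts boxes; may be absent (None). Closed blue plastic box, 110 (x) x 48 (y) x 50 mm high, all alike to look at; 0.16 to 0.9 kg by what is in it, evenly filled. Origin: centre of its underside; z up; the ball knob is on its -x end, which faces the robot.
- box_right_knob (a point): centre of the 18 mm steel ball knob of box_right, 24 mm beyond its -x end, 25 mm above its underside. Pinched lightly (6 N) across the box it pivots between the pads; tipping the box on its far lower edge takes 0.41 of its weight there, if the tool follows the tipping arc; a straight lift drags the heel and reads up to 1/4 more going up, less coming down; so does a hard pinch.
- box_right_heel (a point): middle of the lower edge at the far (+x) end of box_right, on which it tips.
- air_can: bystander: white air-duster can, 66 mm across, 200 mm high, beyond the left side of the bench. Origin: its underside.
- flux_tin: bystander: small tin, 60 mm across, 75 mm high, beyond the row. Origin: its underside.
- iron_stand: bystander: soldering-iron stand with brass wool, about 170 mm long, 170 mm high, beyond the row. Origin: its underside.
- hammer: bystander: hammer 240 mm long lying on the bench beyond the right side. Origin: its underside.
Not all that is in view belongs to the job. Leave any green or red look-alike of the box_middle alone.

How it is judged:
On the way, in this order (a step that is already met when the one before it is completed fails the run):
1. the latch is squeezed and the lid has swung open (past 1.3 rad) (value of joint lid above 1.3 rad), for 0.2 s.
2. the left parts box, if there is one, is felt: fingers on it, its knob end raised a little (the box leans 0.03 to 0.25 rad) and its far end still on the bench, for 0.3 s (angle between box_left's own z axis and vertical between 0.03 and 0.25 rad and height (world z) of box_left_heel below 0.0025 m and contact force between the fingers and box_left above 0.3 N), for 0.3 s.
3. the middle parts box, if there is one, is felt: fingers on it, its knob end raised a little (the box leans 0.03 to 0.25 rad) and its far end still on the bench, for 0.3 s (angle between box_middle's own z axis and vertical between 0.03 and 0.25 rad and height (world z) of box_middle_heel below 0.0025 m and contact force between the fingers and box_middle above 0.3 N), for 0.3 s.
4. the right parts box, if there is one, is felt: fingers on it, its knob end raised a little (the box leans 0.03 to 0.25 rad) and its far end still on the bench, for 0.3 s (angle between box_right's own z axis and vertical between 0.03 and 0.25 rad and height (world z) of box_right_heel below 0.0025 m and contact force between the fingers and box_right above 0.3 N), for 0.3 s.
At the end, for the whole second after the job is handed in: Lid held shut by its latch (below 0.03 rad). Every parts box present lies flat (0.1 rad) and still, on the floor of the case if over 0.5 kg, of the tray if under (0.4 to 0.6 kg: either), its centre within 60 x 110 mm (case) or 65 x 115 mm (tray) of the floor's centre in x, y (value of joint lid below 0.03 rad and angle between each of box_left, box_middle, box_right's own z axis and vertical below 0.1 rad and linear speed of each of box_left, box_middle, box_right below 0.03 m/s and ((x of box_left in the frame of case_in between -0.06 and 0.06 m and y of box_left in the frame of case_in between -0.11 and 0.11 m and z of box_left in the frame of case_in between -0.006 and 0.006 m and contact force between box_left and case above 3.924 N) or (x of box_left in the frame of tray_in between -0.065 and 0.065 m and y of box_left in the frame of tray_in between -0.115 and 0.115 m and z of box_left in the frame of tray_in between -0.006 and 0.006 m and contact force between box_left and tray below 5.886 N)) and ((x of box_middle in the frame of case_in between -0.06 and 0.06 m and y of box_middle in the frame of case_in between -0.11 and 0.11 m and z of box_middle in the frame of case_in between -0.006 and 0.006 m and contact force between box_middle and case above 3.924 N) or (x of box_middle in the frame of tray_in between -0.065 and 0.065 m and y of box_middle in the frame of tray_in between -0.115 and 0.115 m and z of box_middle in the frame of tray_in between -0.006 and 0.006 m and contact force between box_middle and tray below 5.886 N)) and ((x of box_right in the frame of case_in between -0.06 and 0.06 m and y of box_right in the frame of case_in between -0.11 and 0.11 m and z of box_right in the frame of case_in between -0.006 and 0.006 m and contact force between box_right and case above 3.924 N) or (x of box_right in the frame of tray_in between -0.065 and 0.065 m and y of box_right in the frame of tray_in between -0.115 and 0.115 m and z of box_right in the frame of tray_in between -0.006 and 0.006 m and contact force between box_right and tray below 5.886 N))); the robot touches nothing.
It fails at once if a bystander (can, tin, iron stand, hammer) is moved more than 30 mm (distance of any of air_can, flux_tin, iron_stand, hammer from where it was at the start of the episode above 0.03 m).
Of box_left, box_middle, box_right only 2 to 3 are there at a start; the rules pass over those that are not, and their reading is None.
At some moment in a run one of box_left, box_middle, box_right may be knocked a few centimetres aside while the robot is not near it.
It also fails if it takes over 210 s, if anything falls off the work surface, if the arm or the gripper's body presses on something with over 40 N, if the wrist force passes 120 N, or if a joint passes its speed limit or range.

## Working session

There is one attempt and no reset: what is moved stays moved. The work goes in short steps, Python scripts to look and compute and a shell command to move; the robot and the scene stay as the last step left them, time stands still between calls to the robot, and variables do not carry over. Pictures are saved under pics/ and viewed, at most 14 in all, crops included, and the job is handed in when it is done.

```bash
mkdir -p pics; cat > h.py <<'E'
import numpy as np, cv2
from scipy.spatial.transform import Rotation as R
from plant import get_obs,get_image,get_calibration
def cam(n,o=None):
    c=get_calibration(n);K=np.array([[c['fx'],0,c['cx']],[0,c['fy'],c['cy']],[0,0,1.]]);D=np.array(c['D'],float)
    if 'rvec' in c:
        Rm=cv2.Rodrigues(np.array(c['rvec'],float))[0];C=-Rm.T@np.array(c['tvec'],float).ravel();Rw=Rm.T
    else:
        T=np.eye(4);T[:3,:3]=R.from_quat(o['ee_rot']).as_matrix();T[:3,3]=o['position'];M=T@np.array(c['T_tool_cam']);Rw=M[:3,:3];C=M[:3,3]
    return K,D,Rw,C
def ray(cm,uv):
    K,D,Rw,C=cm;p=cv2.undistortPoints(np.array(uv,float).reshape(-1,1,2),K,D).reshape(-1,2)
    return C,(Rw@np.c_[p,np.ones(len(p))].T).T
def onz(cm,uv,z):
    C,d=ray(cm,uv);return C+d*((z-C[2])/d[:,2])[:,None]
def proj(cm,P):
    K,D,Rw,C=cm;return cv2.projectPoints(np.array(P,float).reshape(-1,1,3),cv2.Rodrigues(Rw.T)[0],-Rw.T@C,K,D)[0].reshape(-1,2)
def tri(a,ua,b,ub):
    A=[];B=[]
    for cm,u in((a,ua),(b,ub)):
        C,d=ray(cm,[u]);d=d[0]/np.linalg.norm(d[0]);M=np.eye(3)-np.outer(d,d);A.append(M);B.append(M@C)
    return np.linalg.lstsq(np.vstack(A),np.hstack(B),rcond=None)[0]
def st():
    o=get_obs();print('t',round(o['time'],2),'pos',np.round(o['position'],4),'rot',np.round(R.from_quat(o['ee_rot']).as_rotvec(),3),'F',np.round(o['contact_force'],2),'M',np.round(o['moment'],2),'op',round(o['opening'],4),'gf',np.round(o['gripper_force'],1));return o
E
python3 - <<'E'
from h import *
o=st();
for n in('scene','side','wrist'):
    im=get_image(n);cv2.imwrite(f'pics/{n}0.png',im)
    cm=cam(n,o);print(n,cm[3].round(3),cm[2][:,2].round(3))
E
```

```text
t 0.0 pos [5.746e-01 1.000e-04 4.035e-01] rot [-2.22e+00 -2.22e+00  2.00e-03] F [-1.3  -0.84  0.76] M [ 0.06  0.02 -0.02] op 0.0941 gf 0.0
scene [1.174 0.666 0.963] [-0.531 -0.524 -0.666]
side [-0.051 -0.752  1.211] [ 0.371  0.502 -0.781]
wrist [0.574 0.073 0.383] [-0.002 -0.251 -0.968]
```

View pics/scene0.png

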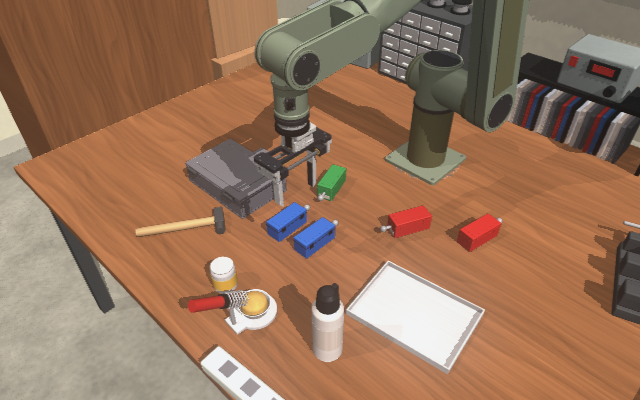

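View pics/side0.png

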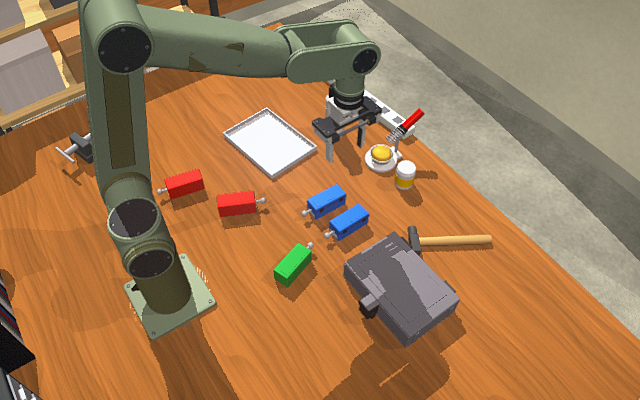

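View pics/wrist0.png

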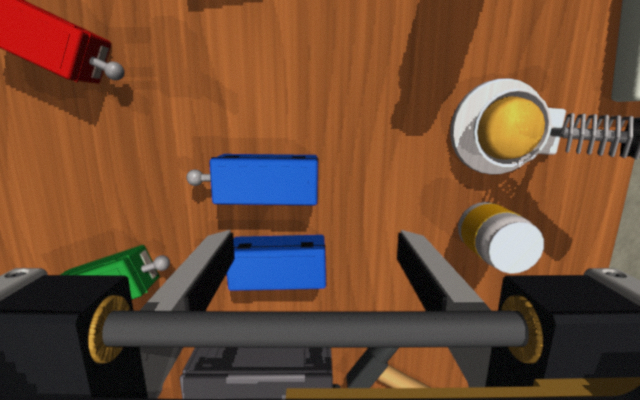

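The pictures show two blue boxes (scene (287,221) and (315,237)), which are the parts boxes. The green one at (332,182) and the red ones at (410,222) and (480,232) are look-alikes to leave alone. The case is on the right (-y), the tray on the left, and the latch is at side (368,303).

```bash
python3 - <<'E'
from h import *
s=cam('side');c=cam('scene')
print('case top corners',onz(s,[(344,265),(393,233),(460,297),(408,343)],.07).round(3).tolist(),'latch',onz(s,[(368,303)],.06).round(3))
print('tray',onz(s,[(223,134),(266,109),(317,149),(274,177)],.018).round(3).tolist())
print('knobs side',onz(s,[(305,213),(328,235)],.025).round(3).tolist(), 'scene',onz(c,[(308,207),(335,222)],.025).round(3).tolist())
print('tin',onz(s,[(405,188)],0).round(3),'stand',onz(s,[(380,162)],0).round(3),'hammer',onz(s,[(413,240),(490,240)],0.02).round(3).tolist(),'can',onz(c,[(328,355)],0).round(3),'green',onz(s,[(310,245),(293,280)],.03).round(3).tolist(),'red',onz(s,[(262,201),(237,210)],.03).round(3).tolist())
E
```

```text
case top corners [[0.413, -0.222, 0.07], [0.585, -0.217, 0.07], [0.596, -0.468, 0.07], [0.407, -0.484, 0.07]] latch [[ 0.4   -0.341  0.06 ]]
tray [[0.409, 0.443, 0.018], [0.594, 0.468, 0.018], [0.627, 0.205, 0.018], [0.448, 0.182, 0.018]]
knobs side [[0.445, 0.006, 0.025], [0.454, -0.096, 0.025]] scene [[0.449, -0.091, 0.025], [0.442, 0.007, 0.025]]
tin [[ 0.766 -0.075  0.   ]] stand [[0.772 0.055 0.   ]] hammer [[0.643, -0.245, 0.02], [0.827, -0.376, 0.02]] can [[0.743 0.264 0.   ]] green [[0.392, -0.097, 0.03], [0.292, -0.163, 0.03]] red [[0.364, 0.112, 0.03], [0.286, 0.126, 0.03]]
```

```bash
python3 -m jog '[{"xyz":[-0.02,-0.05,0.007],"rot":[0,0,0.0334]},{"xyz":[-0.02,-0.05,0.007],"rot":[0,0,0.0334]},{"xyz":[-0.02,-0.05,0.007],"rot":[0,0,0.0334]},{"xyz":[-0.02,-0.05,0.007],"rot":[0,0,0.0334]},{"xyz":[-0.02,-0.05,0.007],"rot":[0,0,0.0334]}]' 1 6
python3 -m jog '[{"xyz":[-0.02,-0.05,0.007],"rot":[0,0,0.0333]},{"xyz":[-0.02,-0.05,0.007],"rot":[0,0,0.0333]},{"xyz":[-0.02,-0.05,0.007],"rot":[0,0,0.0333]},{"xyz":[-0.02,-0.05,0.007],"rot":[0,0,0.0333]},{"xyz":[-0.02,-0.05,0.007],"rot":[0,0,0.0333]}]'
python3 -m jog '[{"xyz":[-0.01,-0.04,0.007],"rot":[0,0,0.0333]},{"xyz":[-0.01,-0.04,0.007],"rot":[0,0,0.0333]},{"xyz":[-0.01,-0.04,0.007],"rot":[0,0,0.0333]},{"xyz":[-0.01,-0.04,0.007],"rot":[0,0,0.0333]},{"xyz":[-0.01,-0.04,0.007],"rot":[0,0,0.0333]}]'
python3 -m jog '[{"xyz":[0,0,0],"rot":[0,0,0]},{"xyz":[0,0,0],"rot":[0,0,0]},{"xyz":[0,0,0],"rot":[0,0,0]},{"xyz":[0,0,0],"rot":[0,0,0]},{"xyz":[0,0,0],"rot":[0,0,0]}]'
python3 - <<'E'
from h import *
o=st();cv2.imwrite('pics/w1.png',get_image('wrist'));cv2.imwrite('pics/s1.png',get_image('side'));import pickle;pickle.dump(o,open('o1.p','wb'))
E
```

```text
time: 0.57
position: [0.5243, -0.1259, 0.4219]
ee_rot: [0.497, 0.868, -0.0, -0.0]
contact_force: [0.8, 0.3, -0.1]
opening: 0.0935
gripper_force: 0.0
time: 0.98
position: [0.4742, -0.251, 0.4395]
ee_rot: [0.256, 0.967, 0.0, -0.0]
contact_force: [0.6, -0.8, 0.5]
opening: 0.0939
gripper_force: 0.0
time: 1.4
position: [0.4495, -0.3509, 0.4568]
ee_rot: [-0.002, 1.0, 0.0, -0.0]
contact_force: [0.3, 0.0, 0.4]
opening: 0.0941
gripper_force: 0.0
time: 1.82
position: [0.4503, -0.349, 0.4568]
ee_rot: [-0.0, 1.0, 0.0, -0.0]
contact_force: [-0.9, 0.3, -0.2]
opening: 0.0944
gripper_force: 0.0
t 1.82 pos [ 0.4503 -0.349   0.4568] rot [ 1.000e-03 -3.141e+00 -1.000e-03] F [-0.87  0.26 -0.22] M [ 0.11 -0.08  0.04] op 0.0944 gf 0.0
```

View pics/w1.png

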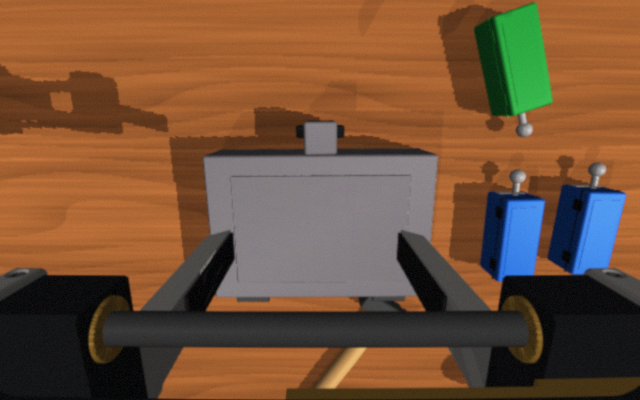

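The closed case is centred with its nose at (321,138), the button pads beside it at (299,131) and (342,131), and the lid's front corners at (207,157) and (437,155). The boxes' knobs are at (518,177) and (597,170), and the green look-alike is at (515,60).

```bash
python3 - <<'E'
from h import *
import pickle
o=pickle.load(open('o1.p','rb'));w=cam('wrist',o);s=cam('side');print(w[3],w[2][:,2])
print('nose',onz(w,[(305,122),(337,122),(305,153),(338,153)],.071).round(4).tolist())
print('lid',onz(w,[(207,157),(437,155),(218,297),(422,297)],.070).round(4).tolist())
print('btn',onz(w,[(297,131),(345,131)],.049).round(4).tolist())
print('knobs',onz(w,[(518,177),(597,170)],.025).round(4).tolist(),onz(w,[(524,130)],.025).round(4).tolist())
im=cv2.imread('pics/s1.png');img=cv2.imread('pics/w1.png')
# two-view: knob + lid corners
for a,b in(((518,177),(328,235)),((597,170),(305,213)),((207,157),(408,343))):print(tri(w,a,s,b).round(4))
for n,i,cm in(('s',im,s),('w',img,w),('c',cv2.imread('pics/scene0.png'),cam('scene'))):
    h=cv2.cvtColor(i,cv2.COLOR_BGR2HSV);m=cv2.inRange(h,(105,130,60),(125,255,255));
    for c in cv2.findContours(m,0,2)[0]:
        if cv2.contourArea(c)>200:
            q=cv2.approxPolyDP(cv2.convexHull(c),3,True).reshape(-1,2);print(n,q.tolist(),onz(cm,q,.05)[:,:2].round(3).tolist())
cv2.imwrite('pics/s1c.png',cv2.resize(im[180:360,240:480],None,fx=3,fy=3,interpolation=2))
E
```

```text
[ 0.37715583 -0.34893366  0.43671304] [ 2.50524312e-01  9.24868309e-04 -9.68109866e-01]
nose [[0.3843, -0.3596, 0.071], [0.3842, -0.3254, 0.071], [0.4173, -0.3598, 0.071], [0.4173, -0.3237, 0.071]]
lid [[0.4218, -0.4677, 0.07], [0.4193, -0.2146, 0.07], [0.5939, -0.4681, 0.07], [0.5937, -0.2168, 0.07]]
btn [[0.3947, -0.3694, 0.049], [0.3947, -0.3147, 0.049]]
knobs [[0.4517, -0.0926, 0.025], [0.4424, 0.0079, 0.025]] [[0.3936, -0.094, 0.025]]
[ 0.449  -0.1021  0.0385]
[ 4.409e-01 -2.000e-04  3.460e-02]
[ 0.4234 -0.477   0.0368]
s [[359, 204], [368, 213], [366, 223], [338, 240], [330, 220]] [[0.581, -0.072], [0.582, -0.113], [0.555, -0.138], [0.456, -0.139], [0.478, -0.071]]
s [[337, 184], [345, 193], [344, 203], [315, 218], [308, 200]] [[0.574, 0.025], [0.573, -0.016], [0.548, -0.044], [0.448, -0.041], [0.469, 0.024]]
w [[542, 199], [532, 275], [497, 280], [494, 275], [503, 200]] [[0.474, -0.075], [0.575, -0.07], [0.582, -0.115], [0.574, -0.119], [0.475, -0.122]]
w [[515, 196], [489, 272], [481, 263], [489, 193]] [[0.47, -0.108], [0.57, -0.126], [0.558, -0.138], [0.467, -0.14]]
w [[624, 193], [607, 267], [582, 274], [567, 270], [584, 191]] [[0.466, 0.026], [0.564, 0.027], [0.574, -0.004], [0.568, -0.025], [0.464, -0.024]]
w [[568, 185], [581, 188], [561, 266], [549, 255], [562, 187]] [[0.457, -0.046], [0.46, -0.029], [0.562, -0.034], [0.547, -0.053], [0.459, -0.053]]
c [[324, 218], [334, 225], [333, 238], [305, 257], [294, 237]] [[0.47, -0.008], [0.471, 0.03], [0.509, 0.061], [0.605, 0.056], [0.576, -0.014]]
c [[296, 203], [305, 209], [305, 222], [279, 241], [267, 221]] [[0.479, -0.107], [0.48, -0.071], [0.516, -0.034], [0.612, -0.032], [0.584, -0.111]]
```

View pics/s1c.png

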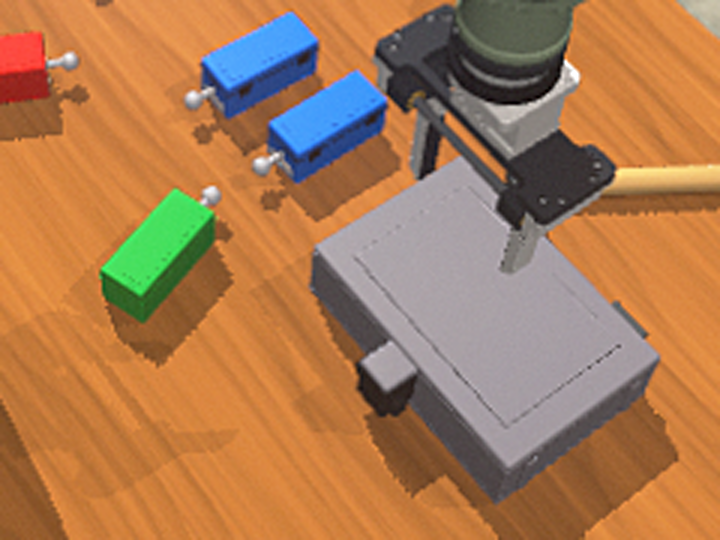

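```bash
python3 -m jog '[{"xyz":[-0.022,0.003,-0.04],"rot":[0,0,0]},{"xyz":[-0.022,0.003,-0.04],"rot":[0,0,0]},{"xyz":[-0.022,0.003,-0.04],"rot":[0,0,0]},{"xyz":[-0.022,0.003,-0.04],"rot":[0,0,0]},{"xyz":[-0.02,0.003,-0.04],"rot":[0,0,0]}]' 1 20
python3 -m jog '[{"xyz":[0,0,-0.06],"rot":[0,0,0]},{"xyz":[0,0,-0.06],"rot":[0,0,0]},{"xyz":[0,0,-0.06],"rot":[0,0,0]},{"xyz":[0,0,-0.06],"rot":[0,0,0]},{"xyz":[0,0,-0.034],"rot":[0,0,0]}]'
python3 - <<'E'
from h import *
st();cv2.imwrite('pics/s2.png',cv2.resize(get_image('side')[180:360,240:480],None,fx=3,fy=3))
E
```

```text
time: 2.33
position: [0.3956, -0.3418, 0.3564]
ee_rot: [-0.0, 1.0, -0.0, 0.0]
contact_force: [-0.1, -0.7, -0.2]
opening: 0.0943
gripper_force: 0.0
time: 2.75
position: [0.3952, -0.3409, 0.217]
ee_rot: [-0.0, 1.0, 0.002, -0.001]
contact_force: [-0.8, -0.2, 0.0]
opening: 0.0943
gripper_force: 0.0
t 2.75 pos [ 0.3952 -0.3409  0.217 ] rot [ 0.    -3.139 -0.006] F [-0.85 -0.2   0.05] M [ 0.12 -0.03  0.03] op 0.0943 gf 0.0
```

View pics/s2.png

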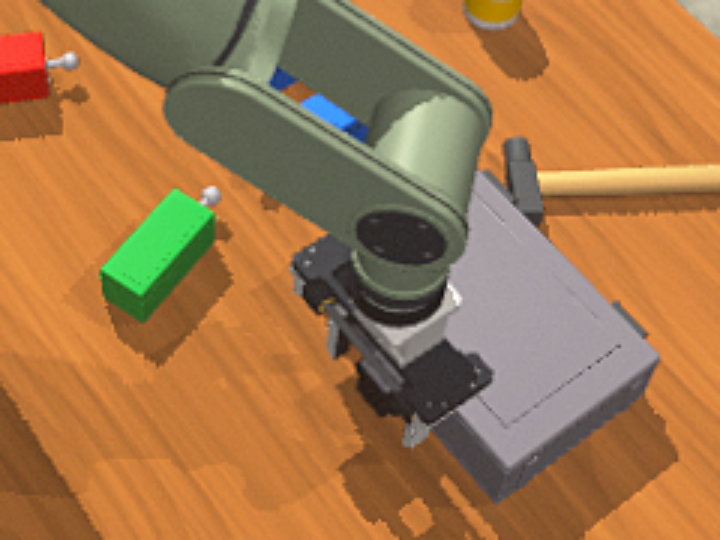

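The fingers straddle the latch, at crop (385,395). Now I squeeze it.

```bash
python3 -m jog '[{"xyz":[0,0,0],"rot":[0,0,0]},{"xyz":[0,0,0],"rot":[0,0,0]},{"xyz":[0,0,0],"rot":[0,0,0]},{"xyz":[0,0,0],"rot":[0,0,0]},{"xyz":[0,0,0],"rot":[0,0,0]}]' 0.3 20
```

```text
time: 3.22
position: [0.3966, -0.3431, 0.2218]
ee_rot: [-0.0, 1.0, -0.001, 0.001]
contact_force: [0.6, 0.7, -0.1]
opening: 0.0644
gripper_force: 0.0
```

```bash
python3 -m jog '[{"xyz":[0,0,0],"rot":[0,0,0]},{"xyz":[0,0,0],"rot":[0,0,0]},{"xyz":[0,0,0],"rot":[0,0,0]},{"xyz":[0,0,0],"rot":[0,0,0]},{"xyz":[0,0,0],"rot":[0,0,0]}]' 0.3 20
```

```text
time: 3.63
position: [0.3963, -0.3432, 0.2211]
ee_rot: [-0.0, 1.0, -0.001, 0.001]
contact_force: [0.2, -0.6, 5.8]
opening: 0.0374
gripper_force: 20.0
```

```bash
python3 -m jog '[{"xyz":[0,0,0],"rot":[0,0,0]},{"xyz":[-0.02,0,0],"rot":[0,0,0]},{"xyz":[-0.06,0,0],"rot":[0,0,0]},{"xyz":[-0.08,0,0],"rot":[0,0,0]},{"xyz":[-0.08,0,0],"rot":[0,0,0]}]' 0.8 6
python3 -m jog '[{"xyz":[-0.04,0,0],"rot":[0,0,0]},{"xyz":[0,0,0.07],"rot":[0,0,0]},{"xyz":[0,0,0.08],"rot":[0,0,0]},{"xyz":[0,0,0.08],"rot":[0,0,0]},{"xyz":[0,0,0.08],"rot":[0,0,0]}]'
python3 -m jog '[{"xyz":[0,0.03,0.04],"rot":[0,0,0]},{"xyz":[0,0.06,0.02],"rot":[0,0,0]},{"xyz":[0,0.08,0],"rot":[0,0,0]},{"xyz":[0,0.08,0],"rot":[0,0,0]},{"xyz":[0,0.08,0],"rot":[0,0,0]}]'
python3 -m jog '[{"xyz":[0.03,0.08,0],"rot":[0,0,0]},{"xyz":[0.06,0.08,0],"rot":[0,0,0]},{"xyz":[0.06,0.05,0],"rot":[0,0,0]},{"xyz":[0.06,0.02,0],"rot":[0,0,0]},{"xyz":[0.06,0,0],"rot":[0,0,0]}]'
python3 -m jog '[{"xyz":[0,0,0],"rot":[0,0,0]},{"xyz":[0,0,0],"rot":[0,0,0]},{"xyz":[0,0,0],"rot":[0,0,0]},{"xyz":[0,0,0],"rot":[0,0,0]},{"xyz":[0,0,0],"rot":[0,0,0]}]'
python3 - <<'E'
from h import *
import pickle
o=st();pickle.dump(o,open('o3.p','wb'));a=get_image('wrist');b=get_image('side');cv2.imwrite('pics/w3.png',a);cv2.imwrite('pics/s3.png',b);cv2.imwrite('pics/ws3.png',cv2.resize(np.vstack([a,b]),(480,600)))
E
```

```text
time: 4.05
position: [0.275, -0.3417, 0.2196]
ee_rot: [-0.001, 1.0, 0.001, -0.0]
contact_force: [-0.1, -1.8, 0.4]
opening: 0.068
gripper_force: 0.0
time: 4.47
position: [0.2552, -0.3416, 0.3758]
ee_rot: [0.0, 1.0, 0.001, -0.0]
contact_force: [0.1, -0.9, -0.1]
opening: 0.0753
gripper_force: 0.0
time: 4.88
position: [0.2552, -0.1758, 0.4044]
ee_rot: [0.001, 1.0, 0.001, -0.0]
contact_force: [1.7, 0.6, -1.3]
opening: 0.0753
gripper_force: 0.0
time: 5.3
position: [0.386, -0.0671, 0.4044]
ee_rot: [-0.002, 1.0, 0.001, -0.0]
contact_force: [0.5, -0.3, 0.6]
opening: 0.0752
gripper_force: 0.0
time: 5.72
position: [0.3846, -0.0705, 0.405]
ee_rot: [0.001, 1.0, 0.0, -0.0]
contact_force: [-0.4, -0.2, 0.2]
opening: 0.0752
gripper_force: 0.0
t 5.72 pos [ 0.3846 -0.0705  0.405 ] rot [-2.000e-03 -3.141e+00 -0.000e+00] F [-0.4  -0.22  0.19] M [ 0.11 -0.1   0.02] op 0.0752 gf 0.0
```

View pics/ws3.png

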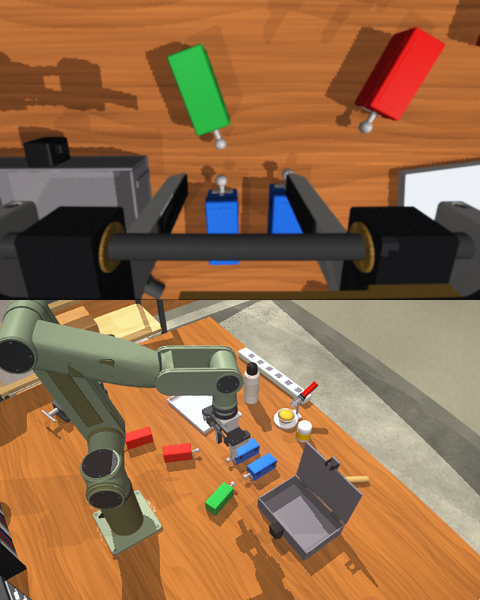

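The lid is open, at side crop (330,490). The knobs are in clear view, with the right one at wrist (296,240). I'll check the left knob from two views, then go to it.

```bash
cat > wt.py <<'E'
from h import *
import sys
F=[];M=[]
for i in range(int(sys.argv[1])):
    get_image('wrist');o=get_obs();F.append(o['contact_force']);M.append(o['moment'])
F=np.array(F);print('F mean',F.mean(0).round(3),'std',F.std(0).round(2),'M',np.mean(M,0).round(3));st()
E
python3 - <<'E'
from h import *
import pickle
w1=cam('wrist',pickle.load(open('o1.p','rb')));w3=cam('wrist',pickle.load(open('o3.p','rb')));c=cam('scene')
print('L',tri(w1,(597,170),c,(335,222)).round(4),'R',tri(w1,(518,177),c,(308,207)).round(4),tri(w1,(518,177),w3,(296,240)).round(4),onz(w3,[(296,240)],.025).round(4))
print('tops',tri(w1,(584,191),c,(324,218)),tri(w1,(624,193),c,(334,225)))
E
python3 -m jog '[{"xyz":[0.023,0.031,-0.03],"rot":[0,0,0]},{"xyz":[0.023,0.031,-0.04],"rot":[0,0,0]},{"xyz":[0.023,0.031,-0.04],"rot":[0,0,0]},{"xyz":[0.023,0.031,-0.04],"rot":[0,0,0]},{"xyz":[0.023,0.031,-0.04],"rot":[0,0,0]}]' 0.7 6
python3 -m jog '[{"xyz":[0,0,-0.04],"rot":[0,0,0]},{"xyz":[0,0,-0.04],"rot":[0,0,0]},{"xyz":[0,0,-0.04],"rot":[0,0,0]},{"xyz":[0,0,-0.04],"rot":[0,0,0]},{"xyz":[0,0,-0.04],"rot":[0,0,0]}]'
python3 wt.py 15
python3 - <<'E'
from h import *
a=get_image('wrist');b=get_image('side');cv2.imwrite('pics/ws4.png',cv2.resize(np.vstack([a,b[100:300,200:520].repeat(2,0).repeat(2,1)]),(480,600)))
E
```

```text
L [0.4422 0.0074 0.0257] R [ 0.4504 -0.0914  0.0249] [ 0.4514 -0.0924  0.0242] [[ 0.4506 -0.0924  0.025 ]]
tops [ 0.46464488 -0.0151741   0.04058757] [0.46786166 0.02850837 0.0467587 ]
time: 6.23
position: [0.4433, 0.0077, 0.3098]
ee_rot: [0.001, 1.0, -0.0, 0.001]
contact_force: [0.0, 0.1, 0.2]
opening: 0.0659
gripper_force: 0.0
time: 6.65
position: [0.443, 0.007, 0.2097]
ee_rot: [0.0, 1.0, -0.0, 0.0]
contact_force: [0.2, -0.3, 0.5]
opening: 0.0658
gripper_force: 0.0
F mean [0.112 0.136 0.043] std [0.64 0.44 0.55] M [ 0.094 -0.044 -0.001]
t 7.4 pos [0.4432 0.0073 0.2103] rot [-0.     3.141 -0.   ] F [ 0.75 -0.65  0.8 ] M [ 0.15 -0.02 -0.01] op 0.0657 gf 0.0
```

View pics/ws4.png

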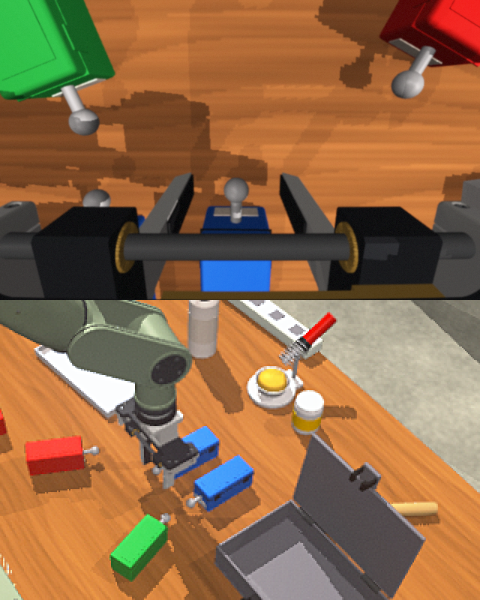

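The blue box's knob sits between the open fingers (wrist crop (236,190)). The green and red look-alikes are clear of them.

```bash
python3 -m jog '[{"xyz":[-0.002,0,-0.009],"rot":[0,0,0]},{"xyz":[0,0,0],"rot":[0,0,0]},{"xyz":[0,0,0],"rot":[0,0,0]},{"xyz":[0,0,0],"rot":[0,0,0]},{"xyz":[0,0,0],"rot":[0,0,0]}]' 0 6
python3 -m jog '[{"xyz":[0,0,0],"rot":[0,0,0]},{"xyz":[0,0,0],"rot":[0,0,0]},{"xyz":[0,0,0],"rot":[0,0,0]},{"xyz":[0,0,0],"rot":[0,0,0]},{"xyz":[0,0,0],"rot":[0,0,0]}]'
python3 -m jog '[{"xyz":[0,0,0],"rot":[0,0,0]},{"xyz":[0,0,0],"rot":[0,0,0]},{"xyz":[0,0,0],"rot":[0,0,0]},{"xyz":[0,0,0],"rot":[0,0,0]},{"xyz":[0,0,0],"rot":[0,0,0]}]'
python3 -m jog '[{"xyz":[0.001,0,0.006],"rot":[0,0,0]},{"xyz":[0.001,0,0.006],"rot":[0,0,0]},{"xyz":[0.002,0,0.006],"rot":[0,0,0]},{"xyz":[0.002,0,0.007],"rot":[0,0,0]},{"xyz":[0.002,0,0.007],"rot":[0,0,0]}]'
python3 wt.py 20
python3 - <<'E'
from h import *
cv2.imwrite('pics/s5.png',cv2.resize(get_image('scene')[170:290,230:390],None,fx=4,fy=4))
E
```

```text
time: 7.92
position: [0.4421, 0.0073, 0.2056]
ee_rot: [-0.0, 1.0, 0.0, -0.0]
contact_force: [0.4, 0.2, 0.5]
opening: 0.0357
gripper_force: 0.0
time: 8.33
position: [0.4422, 0.0073, 0.2057]
ee_rot: [-0.0, 1.0, -0.0, 0.0]
contact_force: [0.2, 0.0, -0.3]
opening: 0.0175
gripper_force: 6.0
time: 8.75
position: [0.4422, 0.0073, 0.2057]
ee_rot: [-0.0, 1.0, -0.0, 0.0]
contact_force: [-0.4, -0.7, 0.1]
opening: 0.0176
gripper_force: 6.0
time: 9.17
position: [0.446, 0.0074, 0.2218]
ee_rot: [-0.0, 1.0, 0.0, -0.0]
contact_force: [0.3, -0.3, -1.6]
opening: 0.017
gripper_force: 6.0
F mean [-0.196  0.166 -2.442] std [0.45 0.4  0.65] M [ 0.106 -0.031 -0.001]
t 10.17 pos [0.446  0.0073 0.2216] rot [ 0.    -3.141 -0.   ] F [-0.51  0.38 -2.29] M [0.12 0.01 0.02] op 0.0173 gf 6.0
```

View pics/s5.png

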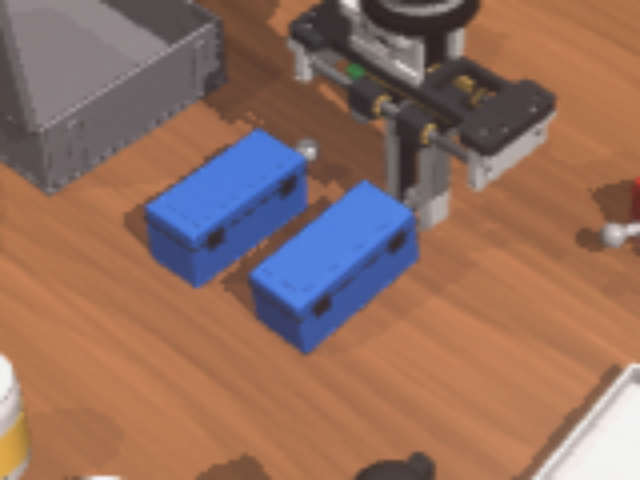

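The box is tipped by its knob with the heel down (crop (285,310)), at about 2.49 N → 0.62 kg, so it is heavy. I set it down and go to the next knob.

```bash
python3 -m jog '[{"xyz":[-0.002,0,-0.007],"rot":[0,0,0]},{"xyz":[-0.002,0,-0.007],"rot":[0,0,0]},{"xyz":[-0.002,0,-0.006],"rot":[0,0,0]},{"xyz":[-0.001,0,-0.006],"rot":[0,0,0]},{"xyz":[-0.001,0,-0.006],"rot":[0,0,0]}]'
python3 -m jog '[{"xyz":[0,0,0],"rot":[0,0,0]},{"xyz":[0,0,0],"rot":[0,0,0]},{"xyz":[0,0,0],"rot":[0,0,0]},{"xyz":[0,0,0],"rot":[0,0,0]},{"xyz":[0,0,0],"rot":[0,0,0]}]' 0.7 6
python3 -m jog '[{"xyz":[0,0,0.02],"rot":[0,0,0]},{"xyz":[0,0,0.04],"rot":[0,0,0]},{"xyz":[0,0,0.05],"rot":[0,0,0]},{"xyz":[0,0,0.05],"rot":[0,0,0]},{"xyz":[0,0,0.04],"rot":[0,0,0]}]'
python3 -m jog '[{"xyz":[0.003,-0.04,0],"rot":[0,0,0]},{"xyz":[0.003,-0.04,0],"rot":[0,0,0]},{"xyz":[0.004,-0.04,0],"rot":[0,0,0]},{"xyz":[0.004,-0.04,0],"rot":[0,0,0]},{"xyz":[0.004,-0.04,0],"rot":[0,0,0]}]'
python3 - <<'E'
from h import *
o=st();a=get_image('wrist');cv2.imwrite('pics/w6.png',a)
cm=cam('wrist',o)
h=cv2.cvtColor(a,cv2.COLOR_BGR2HSV);m=cv2.inRange(h,(0,0,90),(179,60,255));m[:200]=0;m[300:]=0;m[:,:270]=0;m[:,380:]=0
for c in cv2.findContours(m,0,2)[0]:
    if cv2.contourArea(c)>60:
        (u,v),r=cv2.minEnclosingCircle(c);print(u,v,r,onz(cm,[(u,v)],.025).round(4))
print(proj(cm,[[.4508,-.092,.025]]))
E
```

```text
time: 10.63
position: [0.4422, 0.0073, 0.2054]
ee_rot: [0.0, 1.0, -0.0, 0.0]
contact_force: [-1.4, 1.3, 8.4]
opening: 0.0169
gripper_force: 6.0
time: 11.05
position: [0.4423, 0.0073, 0.2059]
ee_rot: [-0.0, 1.0, -0.0, 0.0]
contact_force: [-0.1, -0.4, 0.6]
opening: 0.0471
gripper_force: 0.0
time: 11.47
position: [0.4424, 0.0073, 0.3082]
ee_rot: [-0.0, 1.0, -0.0, 0.001]
contact_force: [0.7, 0.4, -0.8]
opening: 0.0657
gripper_force: 0.0
time: 11.88
position: [0.4511, -0.0935, 0.3067]
ee_rot: [-0.0, 1.0, -0.0, 0.001]
contact_force: [0.4, -0.3, 0.1]
opening: 0.0658
gripper_force: 0.0
t 11.88 pos [ 0.4511 -0.0935  0.3067] rot [-0.00e+00  3.14e+00 -1.00e-03] F [ 0.43 -0.25  0.06] M [ 0.06 -0.02  0.05] op 0.0658 gf 0.0
315.2235107421875 220.71746826171875 22.290006637573242 [[ 0.4626 -0.0935  0.025 ]]
[[317.02792783 206.88697589]]
```

```bash
python3 - <<'E'
from h import *
o=get_obs();cm=cam('wrist',o);a=cv2.imread('pics/w6.png')
h=cv2.cvtColor(a,cv2.COLOR_BGR2HSV);m=cv2.inRange(h,(0,0,90),(179,60,255))
for v in range(192,245,3):
    r=np.where(m[v,285:350])[0]
    if len(r):print(v,r[0]+285,r[-1]+285,len(r))
print(proj(cm,[[.4508-.009,-.092,.025],[.4508+.009,-.092,.025]]), onz(cm,[(316,208),(316,211),(316,214)],.025).round(4).tolist())
E
python3 -m jog '[{"xyz":[0,0.003,-0.04],"rot":[0,0,0]},{"xyz":[0,0,-0.04],"rot":[0,0,0]},{"xyz":[0,0,-0.04],"rot":[0,0,0]},{"xyz":[0,0,-0.04],"rot":[0,0,0]},{"xyz":[0,0,-0.04],"rot":[0,0,0]}]'
python3 wt.py 20
```

```text
198 310 320 11
201 307 323 17
204 305 324 20
207 305 325 21
210 306 324 19
213 307 323 17
216 310 320 11
219 311 319 9
222 311 319 9
225 311 320 10
228 298 334 37
231 296 335 40
234 312 318 7
[[321.50973017 194.75252697]
 [321.42102482 216.08105327]] [[0.4529, -0.0964, 0.025], [0.4555, -0.0964, 0.025], [0.458, -0.0964, 0.025]]
time: 12.35
position: [0.4513, -0.0909, 0.2056]
ee_rot: [0.0, 1.0, -0.0, 0.001]
contact_force: [-0.5, 0.2, -0.1]
opening: 0.0658
gripper_force: 0.0
F mean [-0.061  0.184 -0.08 ] std [0.57 0.45 0.75] M [ 0.093 -0.063 -0.   ]
t 13.35 pos [ 0.4511 -0.0911  0.2056] rot [ 0.    -3.141 -0.   ] F [ 0.06 -0.07 -0.33] M [ 0.1  -0.08  0.02] op 0.0656 gf 0.0
```

```bash
python3 -m jog '[{"xyz":[0.001,-0.002,0],"rot":[0,0,0]},{"xyz":[0,0,0],"rot":[0,0,0]},{"xyz":[0,0,0],"rot":[0,0,0]},{"xyz":[0,0,0],"rot":[0,0,0]},{"xyz":[0,0,0],"rot":[0,0,0]}]' 0 6
python3 -m jog '[{"xyz":[0,0,0],"rot":[0,0,0]},{"xyz":[0,0,0],"rot":[0,0,0]},{"xyz":[0,0,0],"rot":[0,0,0]},{"xyz":[0,0,0],"rot":[0,0,0]},{"xyz":[0,0,0],"rot":[0,0,0]}]'
python3 -m jog '[{"xyz":[0,0,0],"rot":[0,0,0]},{"xyz":[0,0,0],"rot":[0,0,0]},{"xyz":[0,0,0],"rot":[0,0,0]},{"xyz":[0,0,0],"rot":[0,0,0]},{"xyz":[0,0,0],"rot":[0,0,0]}]'
python3 -m jog '[{"xyz":[0.001,0,0.006],"rot":[0,0,0]},{"xyz":[0.001,0,0.006],"rot":[0,0,0]},{"xyz":[0.002,0,0.006],"rot":[0,0,0]},{"xyz":[0.002,0,0.007],"rot":[0,0,0]},{"xyz":[0.002,0,0.007],"rot":[0,0,0]}]'
python3 wt.py 20
python3 -m jog '[{"xyz":[-0.002,0,-0.007],"rot":[0,0,0]},{"xyz":[-0.002,0,-0.007],"rot":[0,0,0]},{"xyz":[-0.002,0,-0.006],"rot":[0,0,0]},{"xyz":[-0.001,0,-0.006],"rot":[0,0,0]},{"xyz":[-0.001,0,-0.005],"rot":[0,0,0]}]'
python3 -m jog '[{"xyz":[0,0,0],"rot":[0,0,0]},{"xyz":[0,0,0],"rot":[0,0,0]},{"xyz":[0,0,0],"rot":[0,0,0]},{"xyz":[0,0,0],"rot":[0,0,0]},{"xyz":[0,0,0],"rot":[0,0,0]}]' 1 6
```

```text
time: 13.77
position: [0.4516, -0.0922, 0.2056]
ee_rot: [-0.0, 1.0, 0.0, -0.0]
contact_force: [0.7, -0.1, -0.1]
opening: 0.036
gripper_force: 0.0
time: 14.18
position: [0.4516, -0.0922, 0.2056]
ee_rot: [-0.0, 1.0, -0.0, -0.0]
contact_force: [0.0, -1.1, -0.1]
opening: 0.0171
gripper_force: 6.0
time: 14.6
position: [0.4516, -0.0922, 0.2056]
ee_rot: [0.0, 1.0, -0.0, -0.0]
contact_force: [0.2, -0.7, -0.2]
opening: 0.0176
gripper_force: 6.0
time: 15.02
position: [0.4555, -0.092, 0.2219]
ee_rot: [-0.0, 1.0, 0.0, -0.0]
contact_force: [0.3, 0.6, -1.6]
opening: 0.0171
gripper_force: 6.0
F mean [ 0.105  0.274 -1.786] std [0.72 0.45 0.61] M [ 0.096 -0.076  0.011]
t 16.02 pos [ 0.4557 -0.0922  0.2217] rot [ 0.     3.141 -0.   ] F [ 0.59  0.38 -1.66] M [ 0.13 -0.16  0.03] op 0.0169 gf 6.0
time: 16.43
position: [0.4516, -0.0922, 0.2057]
ee_rot: [0.0, 1.0, 0.0, 0.0]
contact_force: [0.5, -0.5, -2.2]
opening: 0.0173
gripper_force: 6.0
time: 16.85
position: [0.4518, -0.0922, 0.2064]
ee_rot: [-0.0, 1.0, -0.0, 0.0]
contact_force: [0.3, 0.5, 0.2]
opening: 0.0472
gripper_force: 0.0
```

About 1.71 N → 0.42 kg, so it's light and goes in the tray; a full lift will check that. I grasp its body.

```bash
python3 -m jog '[{"xyz":[0,0,0.03],"rot":[0,0,0]},{"xyz":[0,0,0.04],"rot":[0,0,0]},{"xyz":[0,0,0.05],"rot":[0,0,0]},{"xyz":[0,0,0.05],"rot":[0,0,0]},{"xyz":[0,0,0.05],"rot":[0,0,0]}]' 1 6
python3 -m jog '[{"xyz":[0.04,0.001,0],"rot":[0,0,0]},{"xyz":[0.04,0.001,0],"rot":[0,0,0]},{"xyz":[0.04,0.001,0],"rot":[0,0,0]},{"xyz":[0.036,0.001,0],"rot":[0,0,0]},{"xyz":[0,0,0],"rot":[0,0,0]}]'
python3 wt.py 15
python3 - <<'E'
from h import *
o=get_obs();a=get_image('wrist');cv2.imwrite('pics/w7.png',a);cm=cam('wrist',o)
h=cv2.cvtColor(a,cv2.COLOR_BGR2HSV);m=cv2.inRange(h,(105,130,60),(125,255,255))
for v in range(190,300,10):
    r=np.where(m[v,200:480])[0]
    if len(r):print(v,r[0]+200,r[-1]+200,onz(cm,[(r[0]+200,v),(r[-1]+200,v)],.05)[:,:2].round(4).tolist())
E
```

```text
time: 17.27
position: [0.4514, -0.092, 0.3172]
ee_rot: [-0.0, 1.0, 0.0, -0.0]
contact_force: [0.7, -0.5, 0.7]
opening: 0.0801
gripper_force: 0.0
time: 17.68
position: [0.532, -0.0903, 0.3169]
ee_rot: [-0.0, 1.0, -0.0, 0.002]
contact_force: [0.9, 0.3, 1.1]
opening: 0.0938
gripper_force: 0.0
F mean [-0.09   0.205 -0.114] std [0.25 0.47 0.63] M [ 0.079 -0.052  0.017]
t 18.43 pos [ 0.5296 -0.0902  0.3162] rot [ 0.     3.142 -0.   ] F [-0.3   0.46 -0.69] M [ 0.05 -0.04  0.02] op 0.0936 gf 0.0
190 283 471 [[0.5114, -0.1144], [0.5113, 0.0282]]
200 283 470 [[0.5192, -0.1146], [0.5191, 0.0283]]
210 283 468 [[0.5271, -0.1147], [0.5271, 0.0277]]
220 284 467 [[0.5352, -0.1142], [0.5351, 0.0279]]
230 284 466 [[0.5434, -0.1144], [0.5434, 0.0281]]
240 284 464 [[0.5517, -0.1145], [0.5517, 0.0274]]
250 284 463 [[0.5601, -0.1147], [0.5602, 0.0276]]
260 285 462 [[0.5687, -0.1141], [0.5688, 0.0278]]
270 286 342 [[0.5774, -0.1135], [0.5774, -0.0684]]
```

View pics/w7.png

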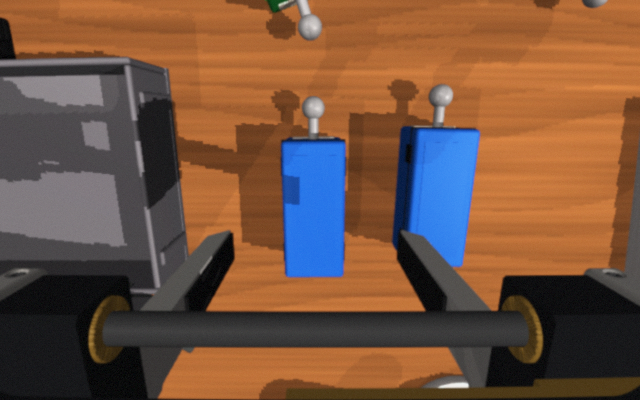

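The right box is square between the fingers (283–344, 140–276). The left box, with its top at (437,195), is undisturbed.

```bash
python3 -m jog '[{"xyz":[0,-0.001,-0.04],"rot":[0,0,0]},{"xyz":[0,0,-0.045],"rot":[0,0,0]},{"xyz":[0,0,-0.045],"rot":[0,0,0]},{"xyz":[0,0,-0.045],"rot":[0,0,0]},{"xyz":[0,0,-0.037],"rot":[0,0,0]}]' 1 30
python3 -m jog '[{"xyz":[0,0,0],"rot":[0,0,0]},{"xyz":[0,0,0],"rot":[0,0,0]},{"xyz":[0,0,0],"rot":[0,0,0]},{"xyz":[0,0,0],"rot":[0,0,0]},{"xyz":[0,0,0],"rot":[0,0,0]}]' 0.3 30
python3 -m jog '[{"xyz":[0,0,0],"rot":[0,0,0]},{"xyz":[0,0,0],"rot":[0,0,0]},{"xyz":[0,0,0],"rot":[0,0,0]},{"xyz":[0,0,0],"rot":[0,0,0]},{"xyz":[0,0,0],"rot":[0,0,0]}]'
python3 -m jog '[{"xyz":[0,0,0],"rot":[0,0,0]},{"xyz":[0,0,0.01],"rot":[0,0,0]},{"xyz":[0,0,0.03],"rot":[0,0,0]},{"xyz":[0,0,0.05],"rot":[0,0,0]},{"xyz":[0,0,0.05],"rot":[0,0,0]}]'
python3 -m jog '[{"xyz":[0,0,0.05],"rot":[0,0,0]},{"xyz":[0,0,0.03],"rot":[0,0,0]},{"xyz":[0,0,0],"rot":[0,0,0]},{"xyz":[0,0,0],"rot":[0,0,0]},{"xyz":[0,0,0],"rot":[0,0,0]}]'
python3 wt.py 20
```

```text
time: 18.9
position: [0.5292, -0.0905, 0.2086]
ee_rot: [-0.0, 1.0, 0.0, -0.001]
contact_force: [-0.3, -0.2, 0.2]
opening: 0.0939
gripper_force: 0.0
time: 19.32
position: [0.5305, -0.0909, 0.2118]
ee_rot: [-0.0, 1.0, -0.001, 0.002]
contact_force: [-0.3, 0.8, -0.8]
opening: 0.0642
gripper_force: 0.0
time: 19.73
position: [0.53, -0.0909, 0.211]
ee_rot: [-0.0, 1.0, -0.0, 0.001]
contact_force: [-1.5, -0.8, 5.3]
opening: 0.0472
gripper_force: 30.0
time: 20.15
position: [0.528, -0.09, 0.2782]
ee_rot: [0.0, 1.0, 0.001, -0.003]
contact_force: [-0.6, -0.1, -4.4]
opening: 0.0476
gripper_force: 30.0
time: 20.57
position: [0.5286, -0.0902, 0.3179]
ee_rot: [0.0, 1.0, 0.001, -0.002]
contact_force: [-0.5, -0.2, -5.0]
opening: 0.0478
gripper_force: 30.0
F mean [-0.094  0.143 -4.283] std [0.49 0.49 0.54] M [ 0.075 -0.05  -0.013]
t 21.57 pos [ 0.5296 -0.0907  0.3202] rot [-0.     3.142 -0.   ] F [-0.43  0.02 -4.27] M [ 0.06 -0.06  0.  ] op 0.048 gf 30.0
```

A full lift gives 0.43 kg, so light: tray. I check the tray's place in the views.

```bash
python3 - <<'E'
from h import *
for n in('side','scene'):
    cm=cam(n);i=cv2.imread('pics/%s0.png'%n);h=cv2.cvtColor(i,cv2.COLOR_BGR2HSV);m=cv2.inRange(h,(0,0,110),(179,45,255))
    for c in cv2.findContours(cv2.morphologyEx(m,cv2.MORPH_OPEN,np.ones((3,3))),0,2)[0]:
        if cv2.contourArea(c)>2500:
            q=cv2.approxPolyDP(cv2.convexHull(c),6,True).reshape(-1,2);P=onz(cm,q,.018);print(n,q.tolist(),P[:,:2].round(3).tolist(),cv2.minAreaRect(P[:,:2].astype(np.float32)))
E
```

```text
side [[262, 109], [315, 145], [273, 177], [224, 136]] [[0.582, 0.476], [0.633, 0.224], [0.446, 0.183], [0.408, 0.433]] ((0.5138151049613953, 0.3298088014125824), (0.1911969780921936, 0.2603227496147156), 11.295624732971191)
side [[40, 30], [64, 88], [4, 113], [0, 45]] [[0.048, 1.541], [0.026, 1.036], [-0.217, 1.044], [-0.141, 1.554]] ((-0.08445078134536743, 1.2949628829956055), (0.5132134556770325, 0.24289283156394958), 87.50756072998047)
side [[225, 14], [266, 0], [387, 0], [639, 181], [639, 338]] [[0.774, 1.114], [0.982, 1.112], [1.438, 0.805], [1.438, -0.519], [0.937, -0.846]] ((1.1721997261047363, 0.16065698862075806), (0.6353795528411865, 1.9669075012207031), 4.743213176727295)
scene [[386, 262], [483, 309], [448, 372], [346, 313]] [[0.455, 0.196], [0.415, 0.449], [0.607, 0.479], [0.643, 0.227]] ((0.5313382148742676, 0.3378085792064667), (0.1943373829126358, 0.2561798095703125), 9.001851081848145)
scene [[0, 124], [13, 121], [226, 399], [0, 399]] [[0.885, -1.209], [0.845, -1.196], [0.964, 0.192], [1.279, -0.137]] ((1.074570894241333, -0.5217154622077942), (1.402779459953308, 0.34215912222862244), 85.09952545166016)
scene [[639, 9], [639, 86], [485, 116], [498, 0], [628, 0]] [[-1.787, 0.06], [-0.942, 0.341], [-0.339, 0.019], [-1.423, -0.53], [-1.883, -0.027]] ((-1.118417739868164, 0.011464178562164307), (1.398282527923584, 0.6902657747268677), 26.830089569091797)
scene [[417, 0], [369, 66], [290, 84], [258, 56], [264, 34], [303, 0]] [[-1.134, -0.847], [-0.36, -0.537], [-0.026, -0.666], [-0.106, -0.953], [-0.28, -1.112], [-0.722, -1.298]] ((-0.5189720988273621, -0.9089294672012329), (1.0958404541015625, 0.5722731351852417), 21.806116104125977)
```

```bash
python3 -m jog '[{"xyz":[0.001,0.02,0],"rot":[0,0,0]},{"xyz":[0.001,0.05,0],"rot":[0,0,0.005]},{"xyz":[0.001,0.06,0],"rot":[0,0,0.005]},{"xyz":[0.001,0.06,0],"rot":[0,0,0.005]},{"xyz":[0.001,0.06,0],"rot":[0,0,0.005]}]'
python3 -m jog '[{"xyz":[0.001,0.06,0],"rot":[0,0,0.004]},{"xyz":[0.001,0.06,0],"rot":[0,0,0.005]},{"xyz":[0.001,0.06,0],"rot":[0,0,0.005]},{"xyz":[0.001,0.06,0],"rot":[0,0,0.005]},{"xyz":[0.001,0.06,0],"rot":[0,0,0.005]}]'
python3 -m jog '[{"xyz":[0.001,0.06,0],"rot":[0,0,0.005]},{"xyz":[0.001,0.06,0],"rot":[0,0,0.005]},{"xyz":[0.001,0.06,0],"rot":[0,0,0]},{"xyz":[0,0.06,0],"rot":[0,0,0]},{"xyz":[0,0.06,0],"rot":[0,0,0]}]'
python3 -m jog '[{"xyz":[0,0.03,0],"rot":[0,0,0]},{"xyz":[0,0.03,-0.02],"rot":[0,0,0]},{"xyz":[0,0,-0.05],"rot":[0,0,0]},{"xyz":[0,0,-0.05],"rot":[0,0,0]},{"xyz":[0,0,-0.04],"rot":[0,0,0]}]'
python3 - <<'E'
from h import *
st();b=get_image('scene');cv2.imwrite('pics/s8.png',cv2.resize(b[180:390,290:510],None,fx=2.5,fy=2.5))
E
```

```text
time: 21.98
position: [0.5319, 0.0361, 0.3202]
ee_rot: [-0.031, 1.0, 0.0, 0.0]
contact_force: [-0.0, 0.2, -5.3]
opening: 0.048
gripper_force: 30.0
time: 22.4
position: [0.5341, 0.1866, 0.3202]
ee_rot: [-0.07, 0.998, 0.0, -0.0]
contact_force: [0.6, -0.0, -4.9]
opening: 0.0477
gripper_force: 30.0
time: 22.82
position: [0.5354, 0.3365, 0.32]
ee_rot: [-0.085, 0.996, 0.0, -0.0]
contact_force: [0.6, -0.1, -4.1]
opening: 0.0475
gripper_force: 30.0
time: 23.23
position: [0.5353, 0.3647, 0.2384]
ee_rot: [-0.085, 0.996, -0.0, -0.001]
contact_force: [0.2, 0.2, -4.6]
opening: 0.0478
gripper_force: 30.0
t 23.23 pos [0.5353 0.3647 0.2384] rot [ 2.680e-01 -3.129e+00  1.000e-03] F [ 0.16  0.25 -4.62] M [ 0.07 -0.01  0.01] op 0.0478 gf 30.0
```

View pics/s8.png

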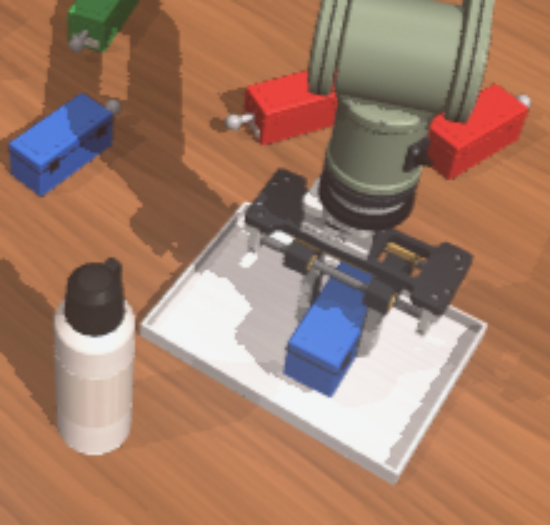

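The box hangs over the tray, at crop (330,330), inside the rim. I lower it, release and check.

```bash
python3 -m jog '[{"xyz":[0,0,-0.02],"rot":[0,0,0]},{"xyz":[0,0,-0.015],"rot":[0,0,0]},{"xyz":[0,0,-0.008],"rot":[0,0,0]},{"xyz":[0,0,-0.005],"rot":[0,0,0]},{"xyz":[0,0,0],"rot":[0,0,0]}]'
python3 -m jog '[{"xyz":[0,0,0],"rot":[0,0,0]},{"xyz":[0,0,0],"rot":[0,0,0]},{"xyz":[0,0,0],"rot":[0,0,0]},{"xyz":[0,0,0],"rot":[0,0,0]},{"xyz":[0,0,0],"rot":[0,0,0]}]' 1 30
python3 -m jog '[{"xyz":[0,0,0],"rot":[0,0,0]},{"xyz":[0,0,0],"rot":[0,0,0]},{"xyz":[0,0,0.03],"rot":[0,0,0]},{"xyz":[0,0,0.06],"rot":[0,0,0]},{"xyz":[0,0,0.07],"rot":[0,0,0]}]'
python3 -m jog '[{"xyz":[0,-0.03,0.04],"rot":[0,0,0]},{"xyz":[0,-0.05,0],"rot":[0,0,-0.009]},{"xyz":[0,-0.07,0],"rot":[0,0,-0.009]},{"xyz":[0,-0.08,0],"rot":[0,0,-0.009]},{"xyz":[0,-0.08,0],"rot":[0,0,-0.009]}]'
python3 -m jog '[{"xyz":[0,-0.08,0],"rot":[0,0,-0.009]},{"xyz":[0,-0.08,0],"rot":[0,0,-0.009]},{"xyz":[0,-0.08,0],"rot":[0,0,0]},{"xyz":[0,-0.08,0],"rot":[0,0,0]},{"xyz":[0,-0.08,0],"rot":[0,0,0]}]'
python3 -m jog '[{"xyz":[0,-0.012,0],"rot":[0,0,0]},{"xyz":[0,0,0],"rot":[0,0,0]},{"xyz":[0,0,0],"rot":[0,0,0]},{"xyz":[0,0,0],"rot":[0,0,0]},{"xyz":[0,0,0],"rot":[0,0,0]}]'
python3 - <<'E'
from h import *
o=st();a=get_image('wrist');b=get_image('scene');cm=cam('wrist',o)
cv2.imwrite('pics/ws9.png',cv2.resize(np.vstack([a,b]),(480,600)))
h=cv2.cvtColor(a,cv2.COLOR_BGR2HSV);m=cv2.inRange(h,(105,130,60),(125,255,255))
for v in range(130,300,15):
    r=np.where(m[v,200:450])[0]
    if len(r):print(v,r[0]+200,r[-1]+200,onz(cm,[(r[0]+200,v),(r[-1]+200,v)],.05)[:,:2].round(4).tolist())
E
```

```text
time: 23.7
position: [0.5364, 0.3644, 0.2166]
ee_rot: [-0.085, 0.996, 0.0, 0.0]
contact_force: [-0.5, -0.2, -4.6]
opening: 0.048
gripper_force: 30.0
time: 24.12
position: [0.5365, 0.3645, 0.2172]
ee_rot: [-0.085, 0.996, 0.0, 0.001]
contact_force: [0.4, 0.4, 0.7]
opening: 0.0782
gripper_force: 0.0
time: 24.53
position: [0.535, 0.3637, 0.2938]
ee_rot: [-0.085, 0.996, -0.001, -0.003]
contact_force: [0.6, 0.0, 0.4]
opening: 0.0942
gripper_force: 0.0
time: 24.95
position: [0.5357, 0.2083, 0.3165]
ee_rot: [-0.028, 1.0, 0.0, 0.0]
contact_force: [0.7, 0.2, -0.3]
opening: 0.0939
gripper_force: 0.0
time: 25.37
position: [0.5357, 0.0075, 0.3164]
ee_rot: [-0.0, 1.0, -0.0, 0.0]
contact_force: [0.1, -0.5, 0.3]
opening: 0.0937
gripper_force: 0.0
time: 25.78
position: [0.5361, 0.0049, 0.3161]
ee_rot: [-0.001, 1.0, 0.0, -0.0]
contact_force: [0.1, -0.1, -0.1]
opening: 0.094
gripper_force: 0.0
t 25.78 pos [0.5361 0.0049 0.3161] rot [ 4.000e-03 -3.141e+00 -1.000e-03] F [ 0.11 -0.07 -0.12] M [ 0.08 -0.04  0.02] op 0.094 gf 0.0
130 286 350 [[0.4735, -0.0161], [0.4733, 0.0301]]
145 286 350 [[0.4842, -0.0163], [0.4841, 0.0304]]
160 286 349 [[0.4952, -0.0165], [0.495, 0.03]]
175 286 348 [[0.5064, -0.0167], [0.5062, 0.0296]]
190 287 347 [[0.5178, -0.0162], [0.5177, 0.0291]]
205 286 346 [[0.5296, -0.0172], [0.5295, 0.0287]]
220 287 346 [[0.5416, -0.0166], [0.5415, 0.029]]
235 286 346 [[0.5539, -0.0176], [0.5538, 0.0293]]
250 287 345 [[0.5665, -0.0171], [0.5664, 0.0289]]
```

View pics/ws9.png

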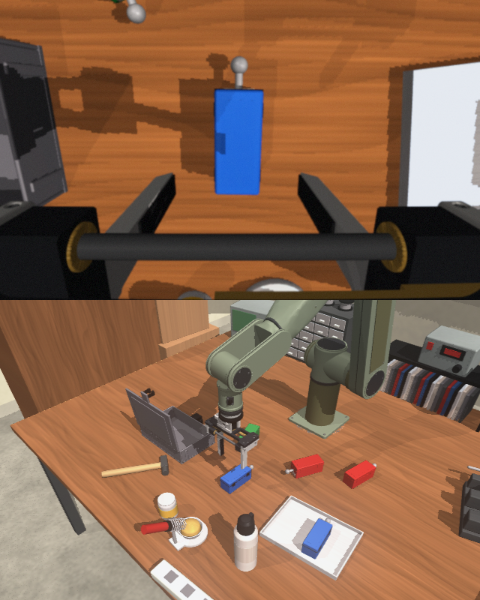

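The first box lies flat in the tray (crop (318,538)). The left box is square under the gripper (crop (240,142)), centre about (0.520, 0.006).

```bash
python3 -m jog '[{"xyz":[-0.015,0.002,-0.03],"rot":[0,0,0]},{"xyz":[-0.015,0,-0.045],"rot":[0,0,0]},{"xyz":[0,0,-0.05],"rot":[0,0,0]},{"xyz":[0,0,-0.05],"rot":[0,0,0]},{"xyz":[0,0,-0.037],"rot":[0,0,0]}]' 1 30
python3 -m jog '[{"xyz":[0,0,0],"rot":[0,0,0]},{"xyz":[0,0,0],"rot":[0,0,0]},{"xyz":[0,0,0],"rot":[0,0,0]},{"xyz":[0,0,0],"rot":[0,0,0]},{"xyz":[0,0,0],"rot":[0,0,0]}]' 0.3 30
python3 -m jog '[{"xyz":[0,0,0],"rot":[0,0,0]},{"xyz":[0,0,0],"rot":[0,0,0]},{"xyz":[0,0,0],"rot":[0,0,0]},{"xyz":[0,0,0],"rot":[0,0,0]},{"xyz":[0,0,0],"rot":[0,0,0]}]'
python3 -m jog '[{"xyz":[0,0,0],"rot":[0,0,0]},{"xyz":[0,0,0.02],"rot":[0,0,0]},{"xyz":[0,0,0.05],"rot":[0,0,0]},{"xyz":[0,0,0.05],"rot":[0,0,0]},{"xyz":[0,0,0.06],"rot":[0,0,0]}]'
python3 -m jog '[{"xyz":[0,0,0.05],"rot":[0,0,0]},{"xyz":[0,0,0.03],"rot":[0,0,0]},{"xyz":[0,0,0.01],"rot":[0,0,0]},{"xyz":[0,0,0],"rot":[0,0,0]},{"xyz":[0,0,0],"rot":[0,0,0]}]'
python3 wt.py 15
```

```text
time: 26.3
position: [0.5203, 0.0055, 0.2083]
ee_rot: [-0.001, 1.0, 0.0, -0.001]
contact_force: [-0.1, 0.4, -0.2]
opening: 0.0938
gripper_force: 0.0
time: 26.72
position: [0.5221, 0.0044, 0.2118]
ee_rot: [-0.0, 1.0, -0.0, 0.002]
contact_force: [0.3, 0.6, 0.5]
opening: 0.0639
gripper_force: 0.0
time: 27.13
position: [0.5215, 0.0048, 0.2111]
ee_rot: [0.0, 1.0, 0.001, 0.001]
contact_force: [-1.0, 3.0, 5.6]
opening: 0.048
gripper_force: 30.0
time: 27.55
position: [0.5193, 0.0042, 0.2984]
ee_rot: [-0.0, 1.0, -0.0, -0.004]
contact_force: [1.2, -0.1, -4.8]
opening: 0.0476
gripper_force: 30.0
time: 27.97
position: [0.5203, 0.0043, 0.3436]
ee_rot: [0.0, 1.0, 0.0, -0.002]
contact_force: [-0.4, -0.8, -5.7]
opening: 0.0477
gripper_force: 30.0
F mean [-0.028  0.095 -5.78 ] std [0.52 0.49 0.54] M [ 0.087 -0.071  0.016]
t 28.72 pos [0.5212 0.0043 0.3452] rot [-0.     3.141 -0.   ] F [ 0.18  0.08 -5.  ] M [ 0.07 -0.12  0.02] op 0.0478 gf 30.0
```

A full lift gives 0.59 kg, so heavy: case.

```bash
python3 -m jog '[{"xyz":[0,-0.02,0],"rot":[0,0,0]},{"xyz":[0,-0.05,0],"rot":[0,0,0]},{"xyz":[0,-0.06,0],"rot":[0,0,0]},{"xyz":[0,-0.07,0],"rot":[0,0,0]},{"xyz":[0,-0.07,0],"rot":[0,0,0]}]'
python3 -m jog '[{"xyz":[0,-0.07,0],"rot":[0,0,0]},{"xyz":[0,-0.07,0],"rot":[0,0,0]},{"xyz":[0,-0.07,0],"rot":[0,0,0]},{"xyz":[0,-0.07,0],"rot":[0,0,0]},{"xyz":[0,-0.07,0],"rot":[0,0,0]}]'
python3 -m jog '[{"xyz":[0,-0.05,0],"rot":[0,0,0]},{"xyz":[0,-0.022,0],"rot":[0,0,0]},{"xyz":[0,0,0],"rot":[0,0,0]},{"xyz":[0,0,0],"rot":[0,0,0]},{"xyz":[0,0,0],"rot":[0,0,0]}]'
python3 - <<'E'
from h import *
o=st();a=get_image('wrist');b=get_image('side');cm=cam('wrist',o)
cv2.imwrite('pics/ws10.png',cv2.resize(np.vstack([a,b]),(480,600)))
print(proj(cm,[[.4245,-.467,.062],[.4245,-.217,.062],[.42,-.342,.062]]))
E
```

```text
time: 29.13
position: [0.5209, -0.1323, 0.3453]
ee_rot: [-0.001, 1.0, -0.0, 0.0]
contact_force: [0.4, 0.7, -5.8]
opening: 0.0477
gripper_force: 30.0
time: 29.55
position: [0.5204, -0.3082, 0.3451]
ee_rot: [0.0, 1.0, -0.0, -0.0]
contact_force: [1.7, 0.1, -4.7]
opening: 0.0479
gripper_force: 30.0
time: 29.97
position: [0.521, -0.3405, 0.3447]
ee_rot: [-0.0, 1.0, 0.001, -0.0]
contact_force: [0.5, 0.6, -5.1]
opening: 0.0477
gripper_force: 30.0
t 29.97 pos [ 0.521  -0.3405  0.3447] rot [ 1.000e-03 -3.141e+00 -3.000e-03] F [ 0.51  0.55 -5.13] M [ 0.09 -0.05  0.04] op 0.0477 gf 30.0
[[145.90597383  83.48542354]
 [478.8937216   83.99817292]
 [312.52284863  76.74762658]]
```

View pics/ws10.png

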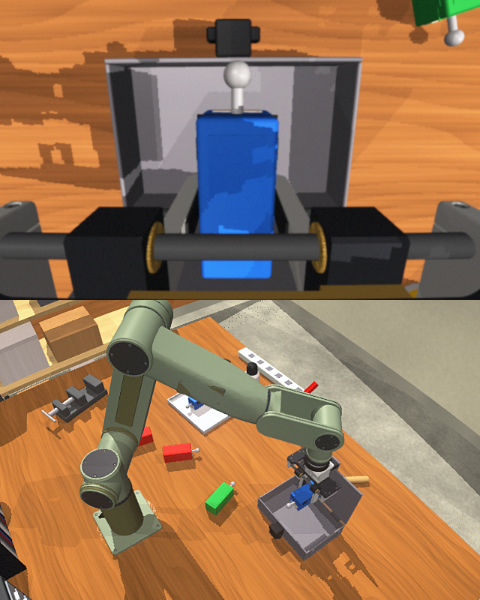

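The case's front rim is at crop row 63, as predicted, and the box hangs over the case floor with the knob inside. I lower it.

```bash
python3 -m jog '[{"xyz":[0.002,0,-0.03],"rot":[0,0,0]},{"xyz":[0,0,-0.05],"rot":[0,0,0]},{"xyz":[0,0,-0.05],"rot":[0,0,0]},{"xyz":[0,0,-0.05],"rot":[0,0,0]},{"xyz":[0,0,-0.03],"rot":[0,0,0]}]'
python3 -m jog '[{"xyz":[0,0,-0.02],"rot":[0,0,0]},{"xyz":[0,0,-0.015],"rot":[0,0,0]},{"xyz":[0,0,-0.01],"rot":[0,0,0]},{"xyz":[0,0,0],"rot":[0,0,0]},{"xyz":[0,0,0],"rot":[0,0,0]}]'
```

```text
time: 30.48
position: [0.5216, -0.3393, 0.2373]
ee_rot: [-0.001, 1.0, 0.002, -0.002]
contact_force: [-0.1, 0.9, -6.2]
opening: 0.0481
gripper_force: 30.0
time: 30.9
position: [0.5226, -0.3418, 0.2186]
ee_rot: [-0.0, 1.0, -0.001, 0.001]
contact_force: [0.5, -0.1, -6.0]
opening: 0.048
gripper_force: 30.0
```

```bash
python3 -m jog '[{"xyz":[0,0,-0.004],"rot":[0,0,0]},{"xyz":[0,0,-0.002],"rot":[0,0,0]},{"xyz":[0,0,0],"rot":[0,0,0]},{"xyz":[0,0,0],"rot":[0,0,0]},{"xyz":[0,0,0],"rot":[0,0,0]}]'
python3 -m jog '[{"xyz":[0,0,0],"rot":[0,0,0]},{"xyz":[0,0,0],"rot":[0,0,0]},{"xyz":[0,0,0],"rot":[0,0,0]},{"xyz":[0,0,0],"rot":[0,0,0]},{"xyz":[0,0,0],"rot":[0,0,0]}]' 1 30
python3 -m jog '[{"xyz":[0,0,0],"rot":[0,0,0]},{"xyz":[0,0,0.02],"rot":[0,0,0]},{"xyz":[-0.01,0,0.06],"rot":[0,0,0]},{"xyz":[-0.01,0,0.07],"rot":[0,0,0]},{"xyz":[-0.01,0,0.07],"rot":[0,0,0]}]'
python3 -m jog '[{"xyz":[0,0,0.07],"rot":[0,0,0]},{"xyz":[0,0,0.07],"rot":[0,0,0]},{"xyz":[0,0,0.07],"rot":[0,0,0]},{"xyz":[0,0,0.07],"rot":[0,0,0]},{"xyz":[0,0,0.06],"rot":[0,0,0]}]' 0 30
python3 -m jog '[{"xyz":[0,0,0.04],"rot":[0,0,0]},{"xyz":[0,0,0],"rot":[0,0,0]},{"xyz":[0,0,0],"rot":[0,0,0]},{"xyz":[0,0,0],"rot":[0,0,0]},{"xyz":[0,0,0],"rot":[0,0,0]}]'
python3 - <<'E'
from h import *
o=st();a=get_image('wrist');b=get_image('side');cm=cam('wrist',o);cv2.imwrite('pics/w11.png',a);cv2.imwrite('pics/s11.png',b)
h=cv2.cvtColor(a,cv2.COLOR_BGR2HSV);m=cv2.inRange(h,(105,130,60),(125,255,255))
for v in range(100,300,12):
    r=np.where(m[v,200:450])[0]
    if len(r)>3:print(v,r[0]+200,r[-1]+200,onz(cm,[(r[0]+200,v),(r[-1]+200,v)],.055)[:,:2].round(4).tolist())
for t in(1.66,1.57,1.4,1.2,1.0,.8,.6,.4,.2,.1,0):
    r=.14+.02*(1.66-t)/1.66;x=.594-r*np.cos(t)+.01*np.sin(t)+.008;z=.062+r*np.sin(t)+.01*np.cos(t)+.199;print(t,round(x,4),round(z,4))
E
```

```text
time: 31.32
position: [0.5227, -0.3422, 0.2162]
ee_rot: [0.0, 1.0, -0.001, 0.001]
contact_force: [-0.0, -0.5, 0.5]
opening: 0.0479
gripper_force: 30.0
time: 31.73
position: [0.5222, -0.3417, 0.2147]
ee_rot: [0.0, 1.0, -0.0, 0.0]
contact_force: [0.4, -1.0, 0.1]
opening: 0.0779
gripper_force: 0.0
time: 32.15
position: [0.5067, -0.3413, 0.3256]
ee_rot: [-0.0, 1.0, 0.001, -0.001]
contact_force: [-0.1, -0.3, -0.1]
opening: 0.0937
gripper_force: 0.0
time: 32.57
position: [0.5068, -0.3413, 0.4986]
ee_rot: [-0.0, 1.0, -0.001, 0.001]
contact_force: [1.1, -0.6, 1.1]
opening: 0.0639
gripper_force: 0.0
time: 32.98
position: [0.5068, -0.3414, 0.5118]
ee_rot: [0.0, 1.0, 0.002, -0.002]
contact_force: [0.5, 0.4, -0.1]
opening: 0.0307
gripper_force: 0.0
t 32.98 pos [ 0.5068 -0.3414  0.5118] rot [-0.    -3.138 -0.005] F [ 0.51  0.44 -0.08] M [ 0.13  0.01 -0.01] op 0.0307 gf 0.0
160 298 333 [[0.4893, -0.3623], [0.4893, -0.3164]]
172 298 333 [[0.5052, -0.3625], [0.5051, -0.3162]]
184 298 333 [[0.5213, -0.3627], [0.5213, -0.316]]
196 298 333 [[0.5378, -0.3629], [0.5378, -0.3158]]
208 298 332 [[0.5545, -0.3631], [0.5545, -0.3169]]
220 298 333 [[0.5716, -0.3633], [0.5716, -0.3153]]
1.66 0.6244 0.3996
1.57 0.6119 0.4021
1.4 0.5875 0.4037
1.2 0.5586 0.4003
1.0 0.5305 0.3909
0.8 0.5044 0.3758
0.6 0.4816 0.3555
0.4 0.463 0.3306
0.2 0.4495 0.3021
0.1 0.445 0.2868
0 0.442 0.271
```

The box is flat on the case floor, x 0.466–0.576, y -0.34. Next I go over behind the lid with the fingers shut.

```bash
python3 -m jog '[{"xyz":[0.04,0,0.005],"rot":[0,0,0]},{"xyz":[0.06,0,0],"rot":[0,0,0]},{"xyz":[0.06,0,0],"rot":[0,0,0]},{"xyz":[0.06,0,0],"rot":[0,0,0]},{"xyz":[0.06,0,0],"rot":[0,0,0]}]' 0 30
python3 -m jog '[{"xyz":[0.03,0,0],"rot":[0,0,0]},{"xyz":[0,0,0],"rot":[0,0,0]},{"xyz":[0,0,0],"rot":[0,0,0]},{"xyz":[0,0,0],"rot":[0,0,0]},{"xyz":[0,0,0],"rot":[0,0,0]}]'
python3 -m jog '[{"xyz":[0,0,-0.04],"rot":[0,0,0]},{"xyz":[0,0,-0.05],"rot":[0,0,0]},{"xyz":[0,0,-0.05],"rot":[0,0,0]},{"xyz":[0,0,-0.05],"rot":[0,0,0]},{"xyz":[0,0,-0.04],"rot":[0,0,0]}]'
python3 -m jog '[{"xyz":[0,0,0],"rot":[0,0,0]},{"xyz":[0,0,0],"rot":[0,0,0]},{"xyz":[-0.01,0,0],"rot":[0,0,0]},{"xyz":[-0.02,0,0],"rot":[0,0,0]},{"xyz":[-0.02,0,0],"rot":[0,0,0]}]'
```

```text
time: 33.5
position: [0.6484, -0.3416, 0.5153]
ee_rot: [0.0, 1.0, 0.001, -0.001]
contact_force: [0.3, -1.1, 0.5]
opening: 0.0005
gripper_force: 0.0
time: 33.92
position: [0.6612, -0.342, 0.5172]
ee_rot: [0.0, 1.0, 0.0, -0.0]
contact_force: [-0.7, 0.4, -0.2]
opening: 0.0008
gripper_force: 0.0
time: 34.33
position: [0.6607, -0.3418, 0.4008]
ee_rot: [0.001, 1.0, 0.0, -0.001]
contact_force: [1.3, -0.2, 0.3]
opening: 0.0006
gripper_force: 0.0
time: 34.75
position: [0.637, -0.342, 0.4056]
ee_rot: [-0.0, 1.0, -0.002, 0.002]
contact_force: [0.2, -0.9, 0.1]
opening: 0.0004
gripper_force: 0.0
```

```bash
python3 -m jog '[{"xyz":[-0.025,0,0],"rot":[0,0,0]},{"xyz":[-0.025,0,0],"rot":[0,0,0]},{"xyz":[-0.025,0,0],"rot":[0,0,0]},{"xyz":[-0.025,0,0],"rot":[0,0,0]},{"xyz":[-0.028,0,-0.003],"rot":[0,0,0]}]'
python3 -m jog '[{"xyz":[-0.028,0,-0.004],"rot":[0,0,0]},{"xyz":[-0.028,0,-0.009],"rot":[0,0,0]},{"xyz":[-0.028,0,-0.009],"rot":[0,0,0]},{"xyz":[-0.026,0,-0.015],"rot":[0,0,0]},{"xyz":[-0.026,0,-0.015],"rot":[0,0,0]}]'
python3 - <<'E'
from h import *
st();cv2.imwrite('pics/s12.png',get_image('side'))
E
```

```text
time: 35.17
position: [0.5735, -0.342, 0.4048]
ee_rot: [-0.0, 1.0, -0.002, 0.004]
contact_force: [3.1, -0.5, -1.5]
opening: 0.0005
gripper_force: 1.5
time: 35.58
position: [0.5056, -0.3422, 0.3789]
ee_rot: [0.0, 1.0, -0.003, 0.004]
contact_force: [3.2, 0.7, -0.6]
opening: 0.0005
gripper_force: 1.4
t 35.58 pos [ 0.5056 -0.3422  0.3789] rot [ 0.     3.133 -0.009] F [ 3.23  0.75 -0.61] M [ 0.13 -0.73  0.01] op 0.0005 gf 1.4
```

View pics/s12.png

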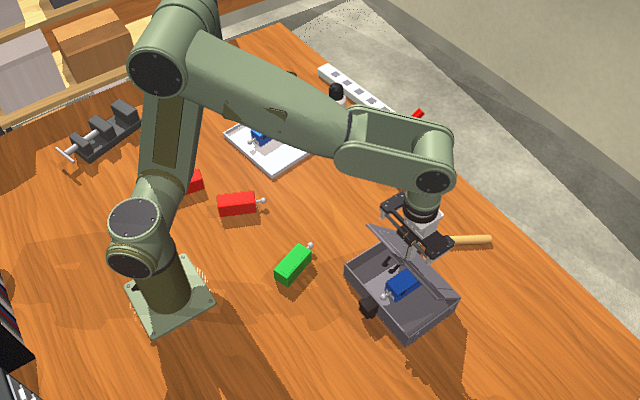

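The lid is following the fingers, at about (395,240), about 0.8 rad. The box is inside at (402,287). I continue along the arc.

```bash
python3 -m jog '[{"xyz":[-0.024,0,-0.023],"rot":[0,0,0]},{"xyz":[-0.024,0,-0.024],"rot":[0,0,0]},{"xyz":[-0.019,0,-0.025],"rot":[0,0,0]},{"xyz":[-0.018,0,-0.025],"rot":[0,0,0]},{"xyz":[-0.014,0,-0.028],"rot":[0,0,0]}]'
python3 -m jog '[{"xyz":[-0.014,0,-0.028],"rot":[0,0,0]},{"xyz":[-0.009,0,-0.031],"rot":[0,0,0]},{"xyz":[-0.006,0,-0.02],"rot":[0,0,0]},{"xyz":[0,0,-0.008],"rot":[0,0,0]},{"xyz":[0,0,-0.004],"rot":[0,0,0]}]'
```

```text
time: 36.05
position: [0.4567, -0.3427, 0.3159]
ee_rot: [0.0, 1.0, -0.003, 0.004]
contact_force: [2.8, 0.3, 2.1]
opening: 0.0007
gripper_force: 1.4
time: 36.47
position: [0.4418, -0.3428, 0.269]
ee_rot: [0.0, 1.0, -0.002, 0.001]
contact_force: [-2.6, -0.2, 11.1]
opening: 0.0005
gripper_force: 5.7
```

```bash
python3 -m jog '[{"xyz":[0,0,-0.002],"rot":[0,0,0]},{"xyz":[0,0,-0.002],"rot":[0,0,0]},{"xyz":[0,0,0],"rot":[0,0,0]},{"xyz":[0,0,0],"rot":[0,0,0]},{"xyz":[0,0,0],"rot":[0,0,0]}]'
```

```text
time: 36.88
position: [0.4419, -0.3428, 0.2687]
ee_rot: [-0.0, 1.0, -0.002, 0.001]
contact_force: [-3.3, 2.1, 13.6]
opening: 0.0004
gripper_force: 6.6
```

```bash
python3 -m jog '[{"xyz":[0,0,-0.003],"rot":[0,0,0]},{"xyz":[0,0,-0.003],"rot":[0,0,0]},{"xyz":[0,0,-0.003],"rot":[0,0,0]},{"xyz":[0,0,0],"rot":[0,0,0]},{"xyz":[0,0,0],"rot":[0,0,0]}]'
```

```text
time: 37.3
position: [0.442, -0.3429, 0.267]
ee_rot: [-0.0, 1.0, -0.002, 0.001]
contact_force: [-9.4, 6.3, 29.0]
opening: 0.0003
gripper_force: 14.3
```

```bash
python3 -m jog '[{"xyz":[0,0,0.005],"rot":[0,0,0]},{"xyz":[0,0,0.005],"rot":[0,0,0]},{"xyz":[0,0,0.006],"rot":[0,0,0]},{"xyz":[0,0,0.006],"rot":[0,0,0]},{"xyz":[0,0,0],"rot":[0,0,0]}]'
python3 -m jog '[{"xyz":[0,0,0.02],"rot":[0,0,0]},{"xyz":[0,0,0.04],"rot":[0,0,0]},{"xyz":[0,0,0.06],"rot":[0,0,0]},{"xyz":[0,0,0.07],"rot":[0,0,0]},{"xyz":[0,0,0.07],"rot":[0,0,0]}]'
python3 -m jog '[{"xyz":[0,0.02,0.05],"rot":[0,0,0]},{"xyz":[0,0.03,0.05],"rot":[0,0,0]},{"xyz":[0,0,0],"rot":[0,0,0]},{"xyz":[0,0,0],"rot":[0,0,0]},{"xyz":[0,0,0],"rot":[0,0,0]}]'
python3 - <<'E'
from h import *
o=st();cm=cam('wrist',o);a=get_image('wrist');cv2.imwrite('pics/w13.png',a);b=get_image('side');cv2.imwrite('pics/s13.png',b)
# lid closed check: same side view patch as the start (case region), and same wrist edges
s1=cv2.imread('pics/s1.png');d=cv2.absdiff(b,s1).max(2)[300:345,375:455];print('diff vs closed (lid patch)',d.mean(),(d>40).mean())
s11=cv2.imread('pics/s11.png');d=cv2.absdiff(b,s11).max(2)[300:345,375:455];print('diff vs open',d.mean(),(d>40).mean())
d=cv2.absdiff(b,cv2.imread('pics/side0.png')).max(2)[230:345,345:460];print('case whole vs start',d.mean(),(d>40).mean())
h=cv2.cvtColor(b,cv2.COLOR_BGR2HSV);m=cv2.inRange(h,(105,130,60),(125,255,255))
for c in cv2.findContours(m,0,2)[0]:
    if cv2.contourArea(c)>60: print('blue',cv2.boundingRect(c))
s=cam('scene');b=get_image('scene');m=cv2.inRange(cv2.cvtColor(b,40),(105,130,60),(125,255,255))
for c in cv2.findContours(m,0,2)[0]:
    if cv2.contourArea(c)>100:
        (u,v),_,_=cv2.minAreaRect(c);print('box',u,v,onz(s,[(u,v)],.035).round(3))
E
```

```text
time: 37.72
position: [0.4415, -0.3419, 0.2722]
ee_rot: [-0.0, 1.0, -0.0, 0.001]
contact_force: [0.1, 0.3, -0.3]
opening: 0.0005
gripper_force: 0.0
time: 38.13
position: [0.4408, -0.3412, 0.4017]
ee_rot: [-0.0, 1.0, 0.001, -0.001]
contact_force: [0.5, -0.3, 0.7]
opening: 0.0008
gripper_force: 0.0
time: 38.55
position: [0.4409, -0.3165, 0.4501]
ee_rot: [-0.0, 1.0, 0.001, -0.001]
contact_force: [0.5, -0.2, 0.1]
opening: 0.0006
gripper_force: 0.0
t 38.55 pos [ 0.4409 -0.3165  0.4501] rot [ 0.00e+00 -3.14e+00 -2.00e-03] F [ 0.55 -0.17  0.14] M [ 0.1  -0.05 -0.09] op 0.0006 gf 0.0
diff vs closed (lid patch) 3.4816666666666665 0.0
diff vs open 23.080555555555556 0.24138888888888888
case whole vs start 27.951606805293007 0.31659735349716445
blue (251, 132, 22, 14)
box 423.54498291015625 312.02813720703125 [[0.529 0.36  0.035]]
```

```bash
python3 -c "
from plant import close_job
print(close_job())"
```

```text
the job is handed in; nothing more can be done
None
```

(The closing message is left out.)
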